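Seat the plunger in the pellet die

ROBOT

A 6-joint arm with a two-finger parallel gripper is mounted at the origin on a cart in front of the work surface, level with it; the furniture and walls round the work are solid. World frame = base frame: x ahead of the robot, y to its left, z up, the work surface at z = 0. Lengths are in m, angles in rad, forces in N, time in s.
With the tool pointing down it reaches from about 0.35 to 0.975 m from the base axis. Payload 4.9 kg.
Tool frame: the origin (TCP) lies at the very end of the fingers, on their centre line; the grasp point (between the pads) lies 19 mm behind it; z points along the fingers, x is the direction in which the jaws open and shut, and the axes are right-handed (so a half turn about z gives the same grasp; the last joint's range is limited). The gripper opens to 85 mm and grips with 20 to 120 N. Pads are 22 mm wide; open, the fingers measure 114 mm over their backs; the gripper's body (76 mm by 85 mm) begins 54 mm behind the grasp point. The pads swing forward as they close: fully open they stand 13 mm farther back than shut.
Start: joints at [1.096, 0.053, 1.613, -0, 1.476, -0.119], TCP at [0.218, 0.586, 0.231] pointing down, gripper open.
Joint ranges: [-3.01, 3.01], [-1.01, 2.22], [0.06, 2.58], [-1.02, 4.17], [0.09, 2.62], [-3.14, 3.14]. Speed limits (rad/s): [2.57, 2.57, 3.14, 3.14, 3.14, 3.14].

INTERFACE

Orientations are given as a unit quaternion [w, x, y, z].
In Python, from plant import manip, imaging gives the robot as it stands.
- The arm moves only by the shell command python3 -m pendant 'ROWS'. ROWS is JSON, a list that holds one entry, the list of rows, each a list of 7 numbers: the turn, a rotation vector about the world's x, y, z in units of pi rad (1.0 is pi rad), then the shift along the world's x, y, z in units of 250 mm (1.0 is 250 mm), then the opening, from 0 (shut) to 1 (fully open). In form: [[[ax, ay, az, tx, ty, tz, claw], ...]]. A call has 1 to 20 rows; each row shifts and turns the commanded pose from where the row before left it; what a row does not reach is not made up. A row lasts 1/8 s, in which the tool goes at most 62.5 mm and 10.7 degrees, less where a joint would pass 70% of its speed; a pose out of reach is approached as far as the arm can. A call with a number of a shift or a turn outside -1 to 1 is refused whole. A call with a gripper value outside its range is refused whole. The fingers move at their own pace and stop on an object; the grip force is fixed at half the most. Time passes only in rows, so rows that do not move let the fingers close. It gives the time, the measured TCP pose, the force and the opening at its end, in the units of the state.
- manip.state(): the state, without advancing time (a new reading comes with each control period).
- imaging.grab_frame(name): name is "scene" or "top" or "wrist"; returns a dict with "frame" (384x512x3 uint8, blue, green, red), "mtx" (3x3 intrinsics, pixels), "world_to_cam" (4x4, takes a point from world to camera coordinates). Camera axes: x right, y down, z forward; pixel columns grow to the right and rows downward; lengths in m; the calibration is good to about 2 mm. A picture is of the moment at which its call begins. There is no depth.
- manip.job_done(): hands the job in, once; it reports no verdict.
The state is a dict: "time": time; "joint_pos": joint angles; "joint_vel": joint speeds; "joint_efforts": joint torques, N m; "tool_pos": TCP position; "tool_rot": TCP orientation; "contact_force": force on the tool from outside, world axes, zero at the start; "ft_torque": the same for the moment, N m; "gripper_width": opening from 0.0 (shut) to 1.0 (fully open).
Only numpy, scipy, OpenCV 4.12 (cv2) and the standard library are available. Lean on these libraries where they do the work, as an engineer would, in place of code of your own. Each camera call takes 0.05 s, during which the arm holds its last target. There are 200 camera calls.

TASK

Take the steel plunger from its rest and put it into the pellet die: the die block is clamped a few millimetres off the middle of its frame, so feel for the bore with the plunger's foot, pressing only gently. Then press the plunger straight in, fully home with its collar down on the die block, never forcing it against the die with more than 30 N, let go of it and leave the other things on the bench where they are.

Things in the scene. Friction and masses are not known exactly. Their poses are not given: they have to be found in the camera images.
- recess_mid (a point): Point over the middle of the frame's recess, 50 mm above the worktop, level with the flat top of the die block; z up, x and y along the frame's sides. The bore in the middle of the block is a blind round hole 17.4 mm across with a sharp rim. Its axis is off this point by up to 4 mm along x and up to 4 mm along y, differently each time and not measured.
- die_frame: Fixed square aluminium frame 100 x 100 x 43 mm (screw heads to 46 mm), origin at the middle of its underside on the worktop, with the steel die block, 60 x 60 mm, firmly clamped somewhere in its 70 mm square recess, sides parallel. The block's flat top is 7 mm above the frame; the bore is in the middle of the block.
- bottom_piston (a joint): Stiff piston inside the bore, in m: 0 at the start, grows as it is pushed down, 0.014 with the plunger home. The plunger's shaft slides in freely for 26 mm, then meets this piston, which yields to about 8 N, stays where it is pushed, and has to go down 14 mm until the plunger's collar lies on the die block.
- plunger_handle (a point): Middle of the plunger's square handle, 70 mm above its foot; z up along the plunger, x and y square to the handle's flat sides. The handle is 20 x 20 mm and reaches from 45 to 90 mm over the foot (a 2 mm button on top). Below it a round collar 30 mm across, 5 mm thick, then a plain round shaft 16 mm across, 40 mm long, with a flat, sharp-edged foot.
- plunger_foot (a point): Centre of the flat lower end of the plunger's shaft, 70 mm below the middle of the handle along the plunger; z is along the plunger towards the handle.
- plunger: The whole plunger, one loose steel piece of 0.12 to 0.26 kg, 92 mm tall, standing upright in the rest at the start; its origin is at the centre of the foot, z up towards the handle.
- rest: Fixed grey plastic block 56 x 56 x 30 mm in which the plunger stands at the start, in a loose hole 19 mm wide and 20 mm deep in its middle, so that the foot starts 10 mm above the worktop; the origin is the middle of its underside.
- timer: Bystander: small white bench timer, 66 x 62 x 18 mm; origin at the middle of its underside.
- funnel: Bystander: white funnel standing mouth down, 80 mm across, 100 mm tall; origin at the middle of its underside.
- vial: Bystander: small white-capped vial, 22 mm across, 43 mm tall; origin at the middle of its underside.
- crucible: Bystander: white porcelain crucible, 50 mm across, 37 mm tall; origin at the middle of its underside.

How it is judged:
On the way, in this order (a step that is already met when the one before it is completed fails the run):
1. the plunger has been lifted out of the rest, its foot more than 55 mm above the worktop (height (world z) of plunger_foot above 0.055 m), for 0.1 s.
2. the plunger's foot is in the bore, at least 5 mm below the top of the die block, and the plunger is upright (z of plunger_foot in the frame of recess_mid below -0.005 m and horizontal distance between plunger_foot and recess_mid below 0.008 m and angle between plunger_foot's own z axis and vertical below 0.12 rad), for 0.1 s.
At the end, for the whole second after the job is handed in: The plunger stands upright (within 0.06 rad) in the die's bore, pressed home so that its collar is within 2 mm of the die block's top (foot at least 38 mm down the bore), released and at rest (z of plunger_foot in the frame of recess_mid below -0.038 m and horizontal distance between plunger_foot and recess_mid below 0.008 m and angle between plunger_foot's own z axis and vertical below 0.06 rad and linear speed of plunger below 0.01 m/s); the robot touches nothing.
It fails at once if the plunger is forced against the die or its frame with more than 30 N (contact force between plunger and die_frame above 30 N).
It fails at once if a bystander is moved by more than 20 mm (distance of any of timer, funnel, vial, crucible from where it was at the start of the episode above 0.02 m).
It also fails if it takes over 67 s, if anything falls off the work surface, if the arm or the gripper's body presses on something with over 40 N, if the wrist force passes 120 N, or if a joint passes its speed limit or range.

## Working session

There is one attempt and no reset: what is moved stays moved. The work goes in short steps, Python scripts to look and compute and a shell command to move; the robot and the scene stay as the last step left them, time stands still between calls to the robot, and variables do not carry over. Pictures are saved under pics/ and viewed, about 8 in all and at most 12, crops included, and the job is handed in when it is done.

```bash
mkdir -p pics
cat > h.py <<'E'
from plant import manip, imaging
import numpy as np, cv2
def grab(n,f,crop=None,scale=1):
    d=imaging.grab_frame(n); im=d["frame"]
    if crop: x0,y0,x1,y1=crop; im=im[y0:y1,x0:x1]
    if scale!=1: im=cv2.resize(im,None,fx=scale,fy=scale,interpolation=cv2.INTER_CUBIC)
    cv2.imwrite("pics/"+f,im); np.savez("pics/"+f+".npz",K=d["mtx"],T=d["world_to_cam"],im=d["frame"])
    return d
def px2w(d,u,v,z):
    K=np.array(d["K"]);T=np.array(d["T"]);R=T[:3,:3];c=-R.T@T[:3,3]
    r=R.T@np.linalg.solve(K,[u,v,1]);return c+r*(z-c[2])/r[2]
def w2px(d,p):
    K=np.array(d["K"]);T=np.array(d["T"]);q=K@(T[:3,:3]@np.array(p)+T[:3,3]);return q[:2]/q[2]
E
python3 - <<'E'
from h import *
print(manip.state())
a=grab("top","top1.png",scale=1.5)
b=grab("scene","scene1.png",scale=1.5)
for d in(a,b):
    T=np.array(d["world_to_cam"]);print(-T[:3,:3].T@T[:3,3])
E
```

```text
{'time': 0.0, 'joint_pos': array([ 1.09599306e+00,  5.33676564e-02,  1.61426621e+00, -2.56382836e-06,
        1.47600908e+00, -1.18994280e-01]), 'joint_vel': array([ 0.00185818, -0.00078949,  0.00072708, -0.00033385,  0.001431  ,
        0.00095361]), 'joint_efforts': array([ 4.92543822e-04, -3.93712127e+01, -3.70165908e+01, -1.46758939e-04,
        7.32923218e-03, -2.40835516e-05]), 'tool_pos': array([0.21743233, 0.58530449, 0.23007293]), 'tool_rot': array([ 4.82230326e-04,  8.21080735e-01,  5.70811156e-01, -9.04646315e-04]), 'contact_force': array([ 0.2779344 , -0.79668721,  0.16464731]), 'ft_torque': array([0.02113763, 0.05997027, 0.01131334]), 'gripper_width': 1.000473580065476}
[ 0.45635875 -0.01187468  1.43246852]
[-0.02738675 -0.72891941  0.50456953]
```

View pics/top1.png

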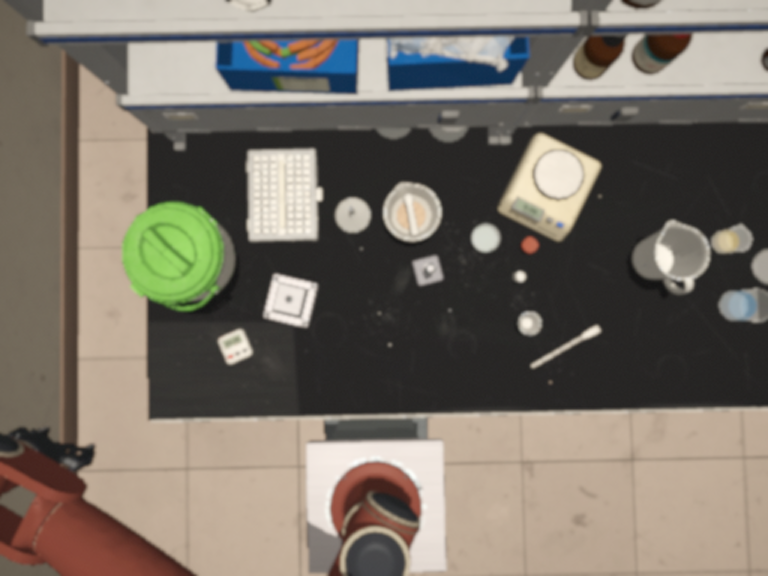

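View pics/scene1.png

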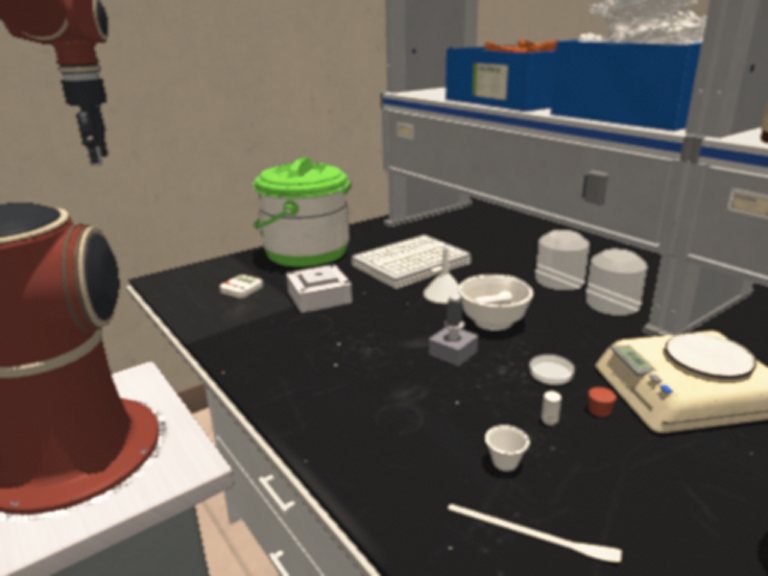

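The top view shows the rest with the plunger at about (428,269), the die frame at (290,300) and the timer at (235,346), in 1.5x pixels. The scene view shows the plunger upright, with a mostly clear path to the die. Next I enlarge both spots.

Run:
```python
from h import *
d=np.load("pics/top1.png.npz");im=d["im"]
a=cv2.resize(im[175:225,165:225],(600,500),interpolation=cv2.INTER_CUBIC)[:, :]
b=cv2.resize(im[163:198,268:303],(350,350),interpolation=cv2.INTER_CUBIC)
a=cv2.resize(a,(420,350))
cv2.imwrite("pics/c1.png",np.hstack([a,b]))
print(px2w(d,290/1.5,300/1.5,.043),px2w(d,428/1.5,269/1.5,.03),px2w(d,430/1.5,267/1.5,.1))
```

```text
[0.48106595 0.18569956 0.043     ] [ 0.54649799 -0.13174872  0.03      ] [ 0.54630633 -0.13025611  0.1       ]
```

View pics/c1.png

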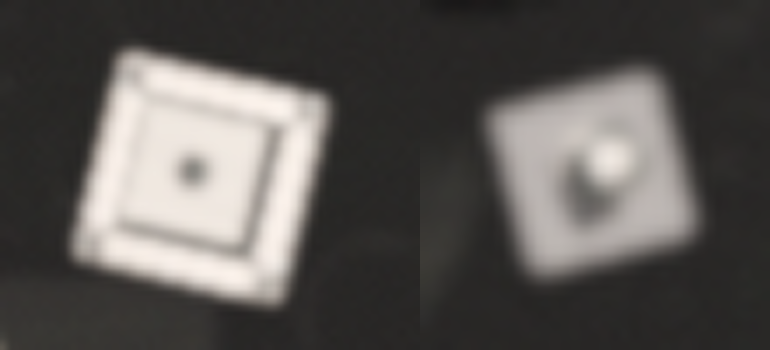

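```bash
python3 -m pendant '[[[0,0,0.0116,0.08,-0.18,0.005,1],[0,0,0.0116,0.08,-0.18,0.005,1],[0,0,0.0116,0.08,-0.18,0.005,1],[0,0,0.0116,0.08,-0.18,0.005,1],[0,0,0.0116,0.08,-0.18,0.005,1],[0,0,0.0116,0.08,-0.18,0.005,1],[0,0,0.0116,0.08,-0.18,0.005,1],[0,0,0.0116,0.08,-0.18,0.005,1],[0,0,0.0116,0.08,-0.18,0.005,1],[0,0,0.0116,0.08,-0.18,0.005,1],[0,0,0.0116,0.08,-0.18,0.005,1],[0,0,0.0116,0.08,-0.18,0.005,1],[0,0,0.0116,0.08,-0.18,0.005,1],[0,0,0.0116,0.08,-0.18,0.005,1],[0,0,0.0116,0.08,-0.18,0.005,1],[0,0,0.0116,0.08,-0.18,0.005,1],[0,0,0,0,0,0,1],[0,0,0,0,0,0,1]]]'
python3 - <<'E'
from h import *
d=np.load("pics/top1.png.npz")
f=lambda x,y,s,ox,oy:((x+.5)/s-.5+ox,(y+.5)/s-.5+oy)
P=[px2w(d,*f(x,y,7,165,175),.043)[:2] for x,y in[(125,52),(328,95),(283,303),(75,262)]]
print("frame",np.array(P),np.mean(P,0)); print("bore",px2w(d,*f(191,171,7,165,175),.05))
P=[px2w(d,*f(x-420,y,10,268,163),.03)[:2] for x,y in[(487,103),(660,68),(702,232),(535,280)]]
print("rest",np.array(P),np.mean(P,0)); print("button",px2w(d,*f(608-420,160,10,268,163),.102))
w=grab("wrist","w1.png",scale=1.5);T=np.array(w["world_to_cam"]);print(T[:3,:3],-T[:3,:3].T@T[:3,3])
E
```

```text
time: 2.35
tool_pos: [0.5373, -0.1338, 0.2507]
tool_rot: [-0.001, 0.623, 0.783, -0.0]
contact_force: [0.0, -0.2, -0.5]
gripper_width: 0.999
frame [[0.54346955 0.22225175]
 [0.52043241 0.12321658]
 [0.41935115 0.14668967]
 [0.44132395 0.24784325]] [0.48114426 0.18500031]
bore [0.48444295 0.18968164 0.05      ]
rest [[ 0.5697563  -0.09388617]
 [ 0.58073646 -0.15411902]
 [ 0.52354889 -0.16725728]
 [ 0.50807889 -0.10910296]] [ 0.54553013 -0.13109136]
button [ 0.5443819  -0.12899507  0.102     ]
[[-2.24782355e-01  9.74408892e-01  4.51660058e-04]
 [ 9.27573756e-01  2.13836128e-01  3.06400127e-01]
 [ 2.98462427e-01  6.92922900e-02 -9.51902704e-01]] [ 0.45977752 -0.15152145  0.3920991 ]
```

View pics/w1.png

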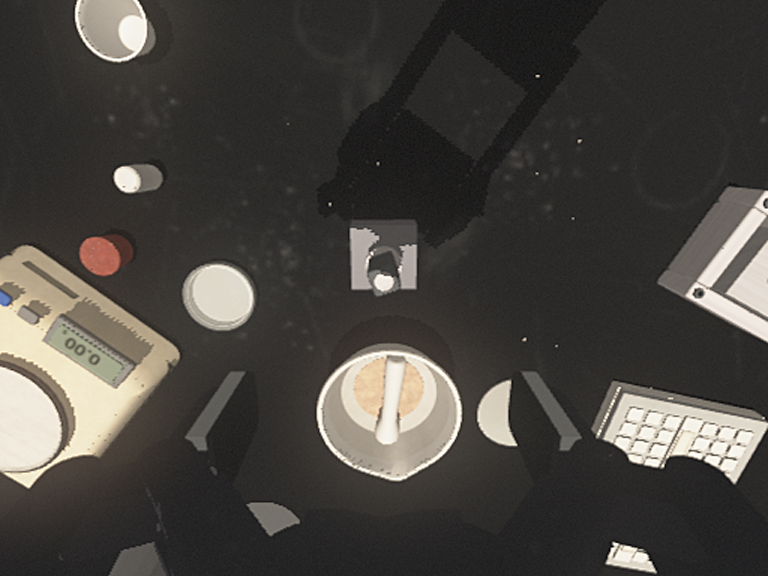

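The wrist view shows the rest at about (383,256) and the button at (383,282), with the bowl beyond it and the jaws clear of both. I zoom in on the handle's yaw.

Run:
```python
from h import *
d=np.load("pics/w1.png.npz");im=d["im"]
c=im[140:202,222:288];c=np.clip(c.astype(float)*1.8,0,255).astype(np.uint8)
cv2.imwrite("pics/c2.png",cv2.resize(c,None,fx=9,fy=9,interpolation=cv2.INTER_CUBIC))
print(px2w(d,383/1.5,282/1.5,.102))
```

```text
[ 0.54458876 -0.13152809  0.102     ]
```

View pics/c2.png

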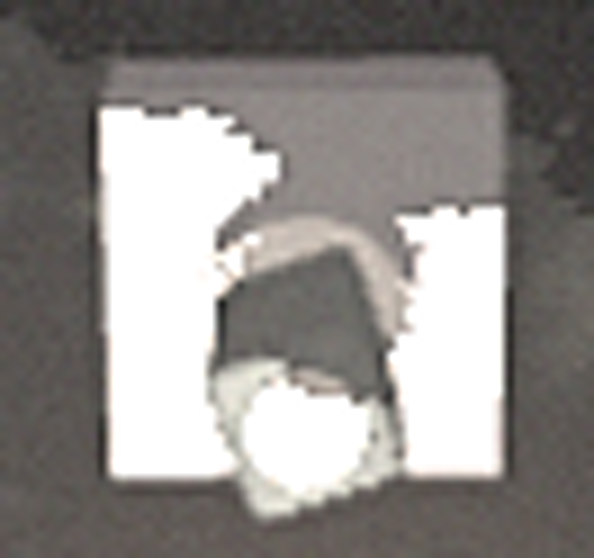

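Run:
```python
from h import *
d=np.load("pics/w1.png.npz")
f=lambda x,y,z:px2w(d,(x+.5)/9-.5+222,(y+.5)/9-.5+140,z)[:2]
a,b,c=f(212,375,.1),f(260,520,.1),f(402,470,.1)
for p,q in((a,b),(b,c)):
    e=q-p;print(np.linalg.norm(e),np.degrees(np.arctan2(e[1],e[0])))
print((a+c)/2,f(305,435,.102)); s=manip.state()
from scipy.spatial.transform import Rotation as R
q=s["tool_rot"];x=R.from_quat(q,scalar_first=True).as_matrix();print(np.degrees(np.arctan2(x[1,0],x[0,0])),x[:,2],s["tool_pos"])
for p,q in(((108,478),(503,478)),((100,105),(108,478))):
    e=f(*q,.03)-f(*p,.03);print(np.linalg.norm(e),np.degrees(np.arctan2(e[1],e[0])))
print(f(305,478,.03),f(305,105,.03),f(305,300,.03))
```

```text
0.018546804336902676 30.158832448587354
0.017782500527485867 123.32391467802418
[ 0.54351302 -0.13134883] [ 0.54444482 -0.13144238]
103.05030059481271 [-8.35891787e-04  6.67740907e-04 -9.99999428e-01] [ 0.5372474  -0.13329781  0.25084451]
0.05745049273558927 102.98185292720164
0.05442647494456657 12.860677920012995
[ 0.5718189  -0.12498895] [ 0.51878846 -0.13724507] [ 0.54591783 -0.13097507]
```

```bash
python3 -m pendant '[[[0,0,0.026,0.01,0.002,-0.06,1],[0,0,0.026,0.01,0.002,-0.1,1],[0,0,0.026,0.01,0.002,-0.1,1],[0,0,0.026,0,0.002,-0.1,1],[0,0,0,0,0,-0.1,1],[0,0,0,0,0,-0.1,1],[0,0,0,0,0,-0.1,1],[0,0,0,0,0,-0.08,1],[0,0,0,0,0,0,1],[0,0,0,0,0,0,0],[0,0,0,0,0,0,0],[0,0,0,0,0,0,0],[0,0,0,0,0,0,0],[0,0,0,0,0,0,0],[0,0,0,0,0,0,0]]]'
```

```text
time: 4.28
tool_pos: [0.5456, -0.1323, 0.0671]
tool_rot: [0.0, 0.487, 0.874, 0.0]
contact_force: [-0.1, 1.9, 6.0]
gripper_width: 0.227
```

```bash
python3 -m pendant '[[[0,0,0,0,0,0.05,0],[0,0,0,0,0,0.09,0],[0,0,0,0,0,0.1,0],[0,0,0,0,0,0.1,0],[0,0,0,0,0,0.1,0],[0,0,0,0,0,0.04,0],[0,0,0,0.008,0.08,0,0],[0,0,0,0.008,0.13,0,0],[0,0,0,0.008,0.13,0,0],[0,0,0,0.008,0.13,0,0],[0,0,0,0.008,0.13,0,0],[0,0,0,0.008,0.13,0,0],[0,0,0,0.008,0.13,0,0],[0,0,0,0.008,0.13,0,0],[0,0,0,0.008,0.13,0,0],[0,0,0,0.008,0.13,0,0],[0,0,0,0,0.04,0,0],[0,0,0,0,0,0,0],[0,0,0,0,0,0,0]]]'
python3 - <<'E'
from h import *
w=grab("wrist","w2.png",scale=1.5);print(manip.state()["contact_force"])
grab("scene","s2.png")
E
```

```text
time: 6.65
tool_pos: [0.5649, 0.1896, 0.1858]
tool_rot: [-0.0, 0.487, 0.873, -0.0]
contact_force: [-0.7, -0.2, -1.6]
gripper_width: 0.228
[-0.88674091 -0.2598917  -1.03305639]
```

View pics/w2.png

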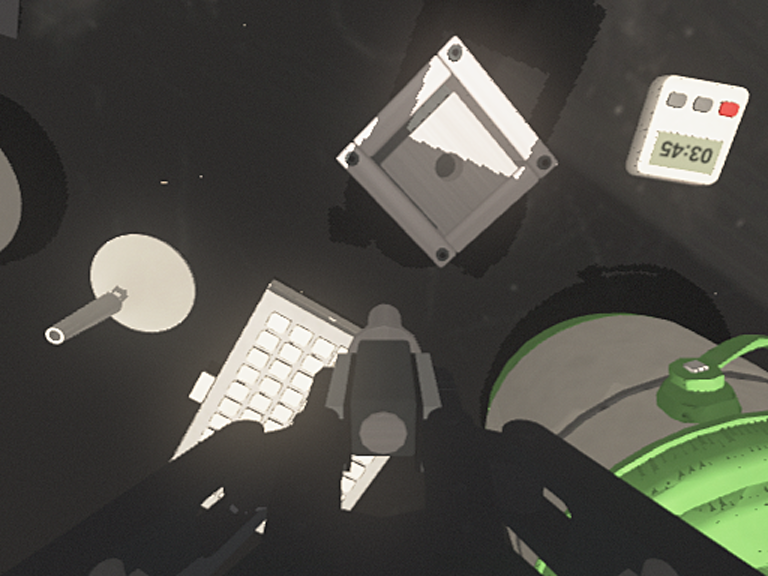

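The view is clear: bore at (446,165), frame screws at (455,52), (545,162), (442,254) and (351,158), and the plunger held upright with its button at (384,431).

Run:
```python
from h import *
d=np.load("pics/w2.png.npz");im=d["im"]
f=lambda x,y,z:px2w(d,x/1.5,y/1.5,z)
print("bore",f(446,165,.05))
P=[f(x,y,.046)[:2] for x,y in[(455,52),(545,162),(442,254),(351,158)]];print("frame c",np.mean(P,0))
e=P[0]-P[1];print(np.degrees(np.arctan2(e[1],e[0])),np.linalg.norm(e))
print("button",f(384,431,.2207))
s=manip.state()["tool_pos"];print(s)
for z in(.1287,.1737): print(w2px(d,[s[0],s[1],z])*1.5)
c=np.hstack([cv2.resize(im[85:135,270:325],None,fx=7,fy=7,interpolation=cv2.INTER_CUBIC),cv2.resize(im[195:245,230:285],None,fx=7,fy=7,interpolation=cv2.INTER_CUBIC)])
cv2.imwrite("pics/c3.png",np.clip(c*1.5,0,255))
```

```text
bore [0.48399896 0.18568547 0.05      ]
frame c [0.48063211 0.18562035]
-104.27031396043934 0.08466675553733799
button [0.56208697 0.18892094 0.2207    ]
[0.56516683 0.18946371 0.18615014]
[381.19812022 320.91441142]
[380.76105122 363.72714167][ WARN:0@0.075] global loadsave.cpp:1063 imwrite_ Unsupported depth image for selected encoder is fallbacked to CV_8U.
```

View pics/c3.png

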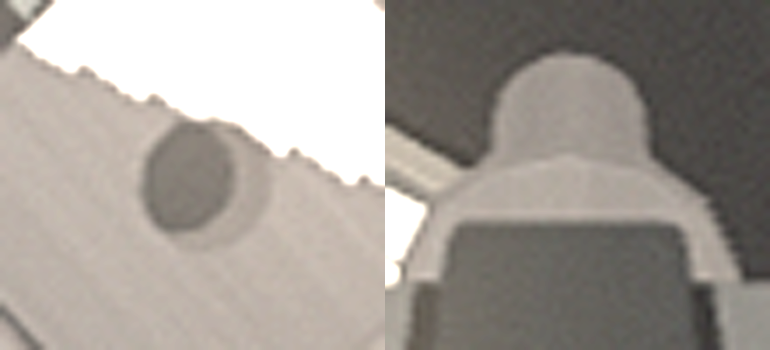

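Run:
```python
from h import *
d=np.load("pics/w2.png.npz")
b=px2w(d,299,111.3,.05);F=px2w(d,256.1,212.3,.1287);print(b,F,b-F,(b-F)/.25)
# predicted outline of foot & bore circles, in crop px
t=np.linspace(0,2*np.pi,73)
for n,c,r,ox,oy,o in(("bore",b,.0087,270,85,0),("foot",F,.008,230,195,385)):
    q=np.array([w2px(d,[c[0]+r*np.cos(a),c[1]+r*np.sin(a),c[2]]) for a in t]); q=(q-[ox,oy]+.5)*7-.5+[o,0]
    print(n,q.min(0),q.max(0))
```

```text
[0.48414456 0.18763613 0.05      ] [0.56330519 0.19001244 0.1287    ] [-0.07916064 -0.00237631 -0.0787    ] [-0.31664255 -0.00950525 -0.3148    ]
bore [139.71877727 117.61398254] [272.36067    255.21291227]
foot [494.3808159   52.13730729] [646.97139592 194.42663939]
```

```bash
python3 -m pendant '[[[0,0,0,-0.05,-0.002,0,0],[0,0,0,-0.07,-0.002,0,0],[0,0,0,-0.07,-0.002,-0.02,0],[0,0,0,-0.07,-0.002,-0.06,0],[0,0,0,-0.0566,-0.0015,-0.06,0],[0,0,0,0,0,-0.06,0],[0,0,0,0,0,-0.05,0],[0,0,0,0,0,-0.025,0],[0,0,0,0,0,0,0],[0,0,0,0,0,0,0]]]'
python3 - <<'E'
from h import *
s=manip.state();p=s["tool_pos"];print(p,s["contact_force"])
w=grab("wrist","w3.png");d=np.load("pics/w3.png.npz")
u,v=map(int,w2px(d,[p[0],p[1],p[2]-.05])); print(u,v)
x0,y0=u-50,v-55
cv2.imwrite("pics/c4.png",np.clip(cv2.resize(d["im"][y0:y0+80,x0:x0+100],None,fx=7,fy=7,interpolation=cv2.INTER_CUBIC)*1.5,0,255).astype(np.uint8)); print(x0,y0)
E
```

```text
time: 8.0
tool_pos: [0.4867, 0.1881, 0.1181]
tool_rot: [0.0, 0.487, 0.874, 0.0]
contact_force: [-0.2, -0.2, -0.9]
gripper_width: 0.222
[0.48667527 0.18806083 0.11809176] [-0.21448855 -0.18997464 -0.88292054]
254 217
204 162
```

View pics/c4.png

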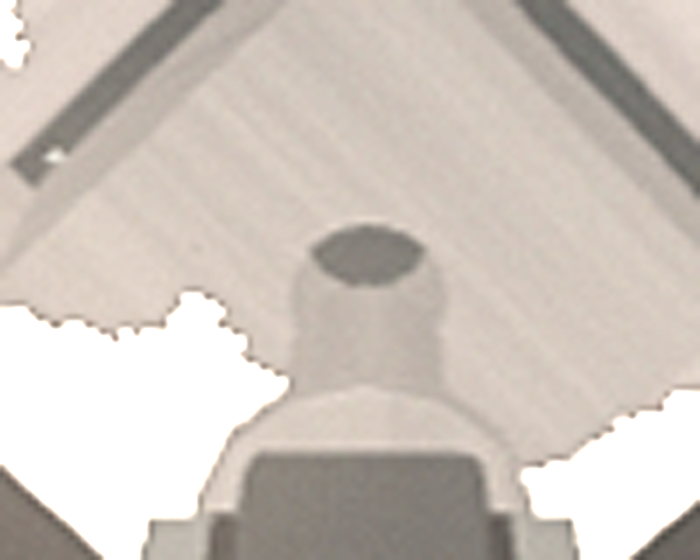

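Run:
```python
from h import *
d=np.load("pics/w3.png.npz")
f=lambda x,y,z:px2w(d,(x+.5)/7-.5+204,(y+.5)/7-.5+162,z)
g=f(368,200,.05)-f(368,300,.05);g/=np.linalg.norm(g);print("up",g)
b=f(369,225,.05)-g*.0087
for z in(.0600,.0610,.062):
    F=f(369,287,z)-g*.008;print(b,F,(b-F)[:2]*1000)
t=np.linspace(0,2*np.pi,73)
for c,r in((b,.0087),(F,.008)):
    q=np.array([w2px(d,[c[0]+r*np.cos(a),c[1]+r*np.sin(a),c[2]]) for a in t]); q=(q-[204,162]+.5)*7-.5;print(q.min(0),q.max(0))
```

```text
up [-0.84994663 -0.52686879  0.        ]
[0.48332987 0.18752106 0.05      ] [0.4857692  0.18899861 0.06      ] [-2.43932968 -1.47754776]
[0.48332987 0.18752106 0.05      ] [0.48546665 0.18880748 0.061     ] [-2.13677874 -1.28641845]
[0.48332987 0.18752106 0.05      ] [0.48516409 0.18861635 0.062     ] [-1.83422781 -1.09528914]
[289.65768148 225.03550192] [448.26680797 374.14163579]
[292.34049179 287.03402936] [445.58823068 429.73404579]
```

The bore sits about (-2.1, -1.3) mm from the foot. I shift by that and come down carefully.

```bash
python3 -m pendant '[[[0,0,0,-0.0085,-0.005,-0.008,0],[0,0,0,0,0,-0.012,0],[0,0,0,0,0,-0.01,0],[0,0,0,0,0,0,0],[0,0,0,0,0,0,0]]]'; for i in 1; do python3 -m pendant '[[[0,0,0,0,0,-0.004,0],[0,0,0,0,0,-0.004,0],[0,0,0,0,0,0,0]]]';done
```

```text
time: 8.68
tool_pos: [0.484, 0.1867, 0.1101]
tool_rot: [0.0, 0.487, 0.874, 0.0]
contact_force: [-0.4, 0.4, -1.3]
gripper_width: 0.221
time: 9.05
tool_pos: [0.4838, 0.1867, 0.1079]
tool_rot: [-0.0, 0.487, 0.874, -0.0]
contact_force: [0.6, 0.0, -1.6]
gripper_width: 0.225
```

```bash
python3 -m pendant '[[[0,0,0,0,0,-0.004,0],[0,0,0,0,0,0,0]]]'; python3 -m pendant '[[[0,0,0,0,0,-0.004,0],[0,0,0,0,0,0,0]]]'
```

```text
time: 9.3
tool_pos: [0.4839, 0.1867, 0.107]
tool_rot: [-0.0, 0.487, 0.874, -0.0]
contact_force: [-0.3, -0.4, -0.3]
gripper_width: 0.224
time: 9.55
tool_pos: [0.484, 0.1867, 0.106]
tool_rot: [0.0, 0.487, 0.874, 0.0]
contact_force: [-0.5, 0.3, -1.4]
gripper_width: 0.223
```

```bash
python3 -m pendant '[[[0,0,0,0,0,-0.004,0],[0,0,0,0,0,0,0]]]'
```

```text
time: 9.8
tool_pos: [0.4839, 0.1867, 0.105]
tool_rot: [0.0, 0.487, 0.874, 0.0]
contact_force: [0.2, 0.0, -1.3]
gripper_width: 0.227
```

```bash
python3 -m pendant '[[[0,0,0,0,0,-0.004,0],[0,0,0,0,0,0,0]]]'; python3 -m pendant '[[[0,0,0,0,0,-0.004,0],[0,0,0,0,0,0,0]]]'
```

```text
time: 10.05
tool_pos: [0.484, 0.1867, 0.104]
tool_rot: [0.0, 0.487, 0.874, 0.0]
contact_force: [0.5, 0.4, -0.8]
gripper_width: 0.224
time: 10.3
tool_pos: [0.484, 0.1867, 0.103]
tool_rot: [0.0, 0.487, 0.874, 0.0]
contact_force: [1.5, -0.0, -1.9]
gripper_width: 0.225
```

```bash
python3 -m pendant '[[[0,0,0,0,0,-0.004,0],[0,0,0,0,0,0,0]]]'
```

```text
time: 10.55
tool_pos: [0.4839, 0.1867, 0.102]
tool_rot: [0.0, 0.487, 0.874, 0.0]
contact_force: [1.0, 0.8, -1.3]
gripper_width: 0.227
```

No vertical resistance and the foot is about 5 mm down, so it has gone into the bore. A small nudge follows the lateral force, then I continue.

```bash
python3 -m pendant '[[[0,0,0,0.001,0.001,-0.006,0],[0,0,0,0,0,-0.008,0],[0,0,0,0,0,0,0]]]'; python3 -m pendant '[[[0,0,0,0,0,-0.006,0],[0,0,0,0,0,-0.006,0],[0,0,0,0,0,0,0]]]'
```

```text
time: 10.92
tool_pos: [0.484, 0.1869, 0.0982]
tool_rot: [-0.0, 0.487, 0.874, -0.0]
contact_force: [0.3, -0.1, -2.2]
gripper_width: 0.227
time: 11.3
tool_pos: [0.4841, 0.1869, 0.0953]
tool_rot: [-0.0, 0.487, 0.874, -0.0]
contact_force: [0.7, 0.6, -1.3]
gripper_width: 0.223
```

```bash
python3 -m pendant '[[[0,0,0,0,0,-0.006,0],[0,0,0,0,0,-0.006,0],[0,0,0,0,0,0,0]]]'
```

```text
time: 11.68
tool_pos: [0.484, 0.1869, 0.0923]
tool_rot: [-0.0, 0.487, 0.874, -0.0]
contact_force: [0.3, -0.3, -1.9]
gripper_width: 0.222
```

```bash
python3 -m pendant '[[[0,0,0,0,0,-0.007,0],[0,0,0,0,0,-0.007,0],[0,0,0,0,0,-0.007,0],[0,0,0,0,0,-0.007,0],[0,0,0,0,0,0,0]]]'
```

```text
time: 12.3
tool_pos: [0.4841, 0.1869, 0.0853]
tool_rot: [-0.0, 0.487, 0.874, -0.0]
contact_force: [0.8, 0.8, -1.3]
gripper_width: 0.226
```

```bash
python3 -m pendant '[[[0,0,0,0,0,-0.006,0],[0,0,0,0,0,-0.006,0],[0,0,0,0,0,-0.004,0],[0,0,0,0,0,-0.004,0],[0,0,0,0,0,0,0]]]'
```

```text
time: 12.92
tool_pos: [0.4843, 0.187, 0.081]
tool_rot: [0.0, 0.487, 0.874, 0.0]
contact_force: [-2.3, -0.5, 2.9]
gripper_width: 0.223
```

```bash
python3 -m pendant '[[[0,0,0,0,0,-0.003,0],[0,0,0,0,0,-0.003,0],[0,0,0,0,0,-0.003,0],[0,0,0,0,0,-0.003,0],[0,0,0,0,0,0,0]]]'
```

```text
time: 13.55
tool_pos: [0.4844, 0.1871, 0.0786]
tool_rot: [0.0, 0.487, 0.874, 0.0]
contact_force: [-2.5, -0.8, 6.9]
gripper_width: 0.224
```

```bash
python3 -m pendant '[[[0,0,0,0,0,-0.003,0],[0,0,0,0,0,-0.003,0],[0,0,0,0,0,-0.003,0],[0,0,0,0,0,-0.003,0],[0,0,0,0,0,0,0]]]'
```

```text
time: 14.18
tool_pos: [0.4844, 0.1871, 0.0756]
tool_rot: [0.0, 0.487, 0.874, 0.0]
contact_force: [-3.3, -0.8, 6.5]
gripper_width: 0.221
```

```bash
python3 -m pendant '[[[0,0,0,-0.0015,0,-0.003,0],[0,0,0,0,0,-0.003,0],[0,0,0,0,0,-0.003,0],[0,0,0,0,0,-0.003,0],[0,0,0,0,0,0,0]]]'
```

```text
time: 14.8
tool_pos: [0.4843, 0.187, 0.0727]
tool_rot: [0.0, 0.487, 0.874, 0.0]
contact_force: [-3.3, -1.0, 6.1]
gripper_width: 0.225
```

```bash
python3 -m pendant '[[[0,0,0,0,0,-0.003,0],[0,0,0,0,0,-0.003,0],[0,0,0,0,0,-0.003,0],[0,0,0,0,0,0,0]]]'
```

```text
time: 15.3
tool_pos: [0.4843, 0.187, 0.0705]
tool_rot: [0.0, 0.487, 0.874, 0.0]
contact_force: [-2.3, -0.0, 6.0]
gripper_width: 0.224
```

```bash
python3 -m pendant '[[[0,0,0,0,0,-0.003,0],[0,0,0,0,0,-0.003,0],[0,0,0,0,0,0,0]]]'
```

```text
time: 15.68
tool_pos: [0.4843, 0.1871, 0.069]
tool_rot: [0.0, 0.487, 0.874, 0.0]
contact_force: [-2.6, -0.0, 5.4]
gripper_width: 0.224
```

```bash
python3 -m pendant '[[[0,0,0,0,0,-0.003,0],[0,0,0,0,0,0,0]]]'
```

```text
time: 15.92
tool_pos: [0.4843, 0.1871, 0.0682]
tool_rot: [0.0, 0.487, 0.874, 0.0]
contact_force: [-2.5, -0.5, 6.4]
gripper_width: 0.228
```

```bash
python3 -m pendant '[[[0,0,0,0,0,-0.002,0],[0,0,0,0,0,0,0]]]'
```

```text
time: 16.18
tool_pos: [0.4843, 0.187, 0.0678]
tool_rot: [0.0, 0.487, 0.874, 0.0]
contact_force: [-2.6, -0.3, 6.4]
gripper_width: 0.22
```

```bash
python3 -m pendant '[[[0,0,0,0,0,-0.002,0],[0,0,0,0,0,0,0]]]'
```

```text
time: 16.42
tool_pos: [0.4844, 0.1871, 0.0673]
tool_rot: [0.0, 0.487, 0.874, 0.0]
contact_force: [-2.9, -0.7, 6.6]
gripper_width: 0.226
```

```bash
python3 -m pendant '[[[0,0,0,0,0,-0.002,0],[0,0,0,0,0,0,0]]]'
```

```text
time: 16.68
tool_pos: [0.4844, 0.1871, 0.067]
tool_rot: [0.0, 0.487, 0.874, 0.0]
contact_force: [-3.2, -1.0, 8.7]
gripper_width: 0.228
```

```bash
python3 -m pendant '[[[0,0,0,0,0,-0.001,0],[0,0,0,0,0,0,0]]]'
```

```text
time: 16.92
tool_pos: [0.4844, 0.1871, 0.067]
tool_rot: [0.0, 0.487, 0.874, 0.0]
contact_force: [-3.9, -1.8, 8.9]
gripper_width: 0.227
```

```bash
python3 -m pendant '[[[0,0,0,0,0,-0.001,0],[0,0,0,0,0,0,0]]]'
```

```text
time: 17.18
tool_pos: [0.4845, 0.1871, 0.067]
tool_rot: [0.0, 0.487, 0.874, 0.0]
contact_force: [-5.6, -1.1, 10.7]
gripper_width: 0.226
```

```bash
python3 -m pendant '[[[0,0,0,0,0,-0.001,0],[0,0,0,0,0,0,0]]]'
```

```text
time: 17.42
tool_pos: [0.4845, 0.1871, 0.067]
tool_rot: [0.0, 0.487, 0.874, 0.0]
contact_force: [-6.3, -1.2, 12.1]
gripper_width: 0.225
```

The descent has stopped at z = 0.067, the expected seated height, and the force is climbing, so the collar is down. I relieve the load, open and retreat.

```bash
python3 -m pendant '[[[0,0,0,-0.001,0,0.002,0],[0,0,0,0,0,0,0],[0,0,0,0,0,0,0.4],[0,0,0,0,0,0,0.6],[0,0,0,0,0,0,1],[0,0,0,0,0,0,1],[0,0,0,0,0,0,1],[0,0,0,0,0,0,1],[0,0,0,0,0,0.06,1],[0,0,0,0,0,0.1,1],[0,0,0,0,0,0.1,1],[0,0,0,0,0,0.1,1],[0,0,0,0,0,0.1,1],[0,0,0,0,0,0.04,1],[0,0,0,0,0,0,1],[0,0,0,0,0,0,1]]]'
python3 - <<'E'
from h import *
p=manip.state()["tool_pos"]
w=grab("wrist","w4.png",scale=1.5);d=np.load("pics/w4.png.npz")
for z in(.05,.055,.1,.102): print(z,w2px(d,[.4841,.187,z])*1.5)
b=grab("scene","s4.png");o=np.load("pics/scene1.png.npz")
im=cv2.resize(d["im"],None,fx=1.17,fy=1.17)[:450]
s=cv2.resize(b["frame"][150:240,130:270],None,fx=2,fy=2)
print(im.shape); c=np.zeros((im.shape[0]+180,im.shape[1],3),np.uint8);c[:450]=im;c[450:,:280]=s;c=c[:600];cv2.imwrite("pics/end.png",c)
E
```

```text
time: 19.42
tool_pos: [0.4829, 0.1868, 0.1891]
tool_rot: [-0.001, 0.487, 0.874, -0.001]
contact_force: [-0.7, -0.4, -0.1]
gripper_width: 1.005
0.05 [381.26203283 276.8249521 ]
0.055 [381.23921851 278.91389022]
0.1 [380.99385464 301.38003557]
0.102 [380.98093518 302.56297445]
(449, 599, 3)Traceback (most recent call last):
  File "<stdin>", line 8, in <module>
ValueError: could not broadcast input array from shape (449,599,3) into shape (450,599,3)
```

Run:
```python
from h import *
a=np.load("pics/w4.png.npz")["im"];b=np.load("pics/s4.png.npz")["im"]
c=np.hstack([cv2.resize(a[120:260,180:330],(400,373)),cv2.resize(b[150:240,150:270],(400,373)) ])
cv2.imwrite("pics/end.png",c)
```

```text
(no output)
```

View pics/end.png

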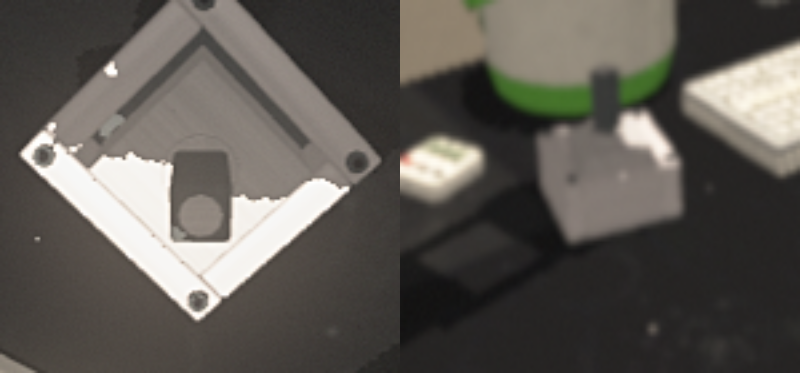

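The plunger stands upright in the die with its collar on the block. The button sits within about 2 px of where the seated position predicts, and the gripper is clear.

```bash
python3 -c "
from plant import manip
print(manip.job_done())"
```

```text
the job is handed in; nothing more can be done
None
```

The plunger is in the pellet die, pressed home and released, and the job is handed in. The hand-in gave no verdict, so success rests on my own checks.

- **Finding the bore:** I located it with the wrist camera at about (0.484, 0.187). The top camera's estimate was 2 mm different in y, so I went with the wrist view. The plunger's foot dropped in on the first gentle descent, with almost no vertical force, so no search over the block was needed.
- **Pressing home:** The piston resisted with about 6–7 N, as felt at the wrist. Downward travel stopped at tool height 0.067 m, where the collar should seat, and the force then rose to about 12 N vertical and 6 N sideways. That is the highest I read, but forces were only reported at the end of each move.
- **Last checks:** The final pictures show the plunger upright with its collar on the block. The button on top is within 2 px of where a fully seated plunger should appear. The gripper is open and about 120 mm above its release height, reading about 0 N.
- **Time and bystanders:** It took about 19.5 s of the 67 s allowed. I did not measure the bystanders' positions again, but no move came near them and I saw no unexpected contact force.

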